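Load a glass scale under the comparator's stage clips

TASK

Take the framed glass scale out of its open case and load it on the carriage of the length comparator: lay it flat on the two support pads, gently slide it lengthwise under the two spring clips so that they ride up over its end rail and snap down onto the glass, bring its long side against the two side pins, and press it firmly but gently home against the end pin so that you feel it stop. Let go and leave it held by the clips; never force the glass against the pins or down on the pads, and leave the other things on the bench where they are.

Things in the scene. Friction and masses are not known exactly. Their poses are not given: they have to be found in the camera images.
- scale_center (a point): centre (half-way up) of the framed glass scale, the only framed glass plate: 120 mm long (x), 50 mm wide (y), 8 mm high (z), about 180 g. Dark steel frame, square edges, rails 5 mm wide; the glass inside is 5 mm thick and flush with the frame's underside, so the frame's top stands 3 mm above the glass. Both ends are alike.
- scale: the same scale; origin in the middle of its underside. Its frame chips if it presses on any one locating pin with more than 25 N; it breaks if pressed or dropped on the carriage with more than 50 N.
- case: the scale's open wooden case, fixed; origin under its tray. Tray 176 (x) by 136 (y) mm, walls 17 mm high; the lid lies open beyond its +y side, 12 mm high. The scale lies along x on two blocks (24 mm in x, 60 in y, tops 20 mm above the origin) at x = -45 and +45 mm; between them the floor is 15 mm below the block tops, so fingers can reach down on both sides of the scale's middle.
- seat (a point): where the scale's centre must finally be on the comparator's carriage. z is up; +x points to the clips: the scale lies along x and slides in towards +x. In mm from here: support pad tops at z = -4; front pad x = 20 to 64, rear pad x = -77 to -45, both y = -39 to 39; between the pads the table lies 14 mm below their tops, so fingers have room there.
- carriage: the comparator's carriage, fixed, bearing pads, pins and clips; origin 62 mm below the seat, same axes. Its metal is smooth (friction about 0.2). Nothing on it stands higher than 20 mm above the pads; the microscope over the bed is more than 0.2 m from the seat towards +x.
- end_pin: steel dowel pin, 8 mm across, 10 mm high, upright on the front pad; origin on its axis at the pad's top, at x = 64, y = 0 mm from the seat. The scale's leading end touches it when home. Seating takes a press of 5 to 20 N on this pin, felt over and above the drag of the clips; lying near it is not enough.
- side_pin_front: dowel pin like the end pin, at x = 30, y = -29 mm from the seat: the scale's -y side touches it when home.
- side_pin_rear: dowel pin like the end pin, at x = -53, y = -29 mm from the seat: the scale's -y side touches it when home.
- clip_left (a joint): angle (rad) of the sprung leaf clip at y = +11 mm from the seat: 0 empty, about 0.1 riding on the frame's end rail, about 0.03 snapped down on the glass. 8 mm wide, hinged at x = 90; its rounded tip, 3.5 mm above the pad when empty, presses at x = 48; its toe slopes up from there to x = 34, 12 mm above the pad.
- clip_right (a joint): the same for the clip at y = -11 mm from the seat. Each clip presses down with a few newtons; while riding up, the two together push the scale back with 4 to 15 N, which drops once they are on the rail; they snap down some 6 mm before home, and from there the drag is 1 to 4 N.
- ring_gauge: steel ring gauge, 60 mm across, 18 mm high: a bystander, to be left where it is; origin at its underside
- blower: black rubber blower bulb, 54 mm across, 105 mm tall: a bystander, to be left where it is; origin at its underside
- gauge_block_a: steel gauge block, 35 x 60 x 9 mm: a bystander, to be left where it is; origin at its underside
- gauge_block_b: steel gauge block, 35 x 20 x 9 mm: a bystander, to be left where it is; origin at its underside
- plug_gauge: steel plug gauge lying down, 115 mm long: a bystander, to be left where it is; origin at its underside
- alcohol: amber bottle, 52 mm across, 120 mm tall: a bystander, to be left where it is; origin at its underside
- loupe: black loupe, 38 mm across, 42 mm high: a bystander, to be left where it is; origin at its underside
- brush: small brush lying down: a bystander, to be left where it is; origin at its underside
There are look-alikes about, which are no part of the job. Of the things that look like the scale, the middle-sized one is meant.

How it is judged:
On the way, in this order (a step that is already met when the one before it is completed fails the run):
1. the scale is lifted out of its case (height (world z) of scale_center above 0.06 m), for 0.1 s.
2. both clips ride up on the scale's frame (value of joint each of clip_left, clip_right above 0.075 rad).
3. the scale is pressed home against the end pin with at least 5 N (contact force between scale and end_pin above 5 N), for 0.05 s.
At the end, for the whole second after the job is handed in: The scale lies flat on the pads within 1.5 mm of touching the end pin and, at its centre, within 1.5 mm of touching the side pins, parallel to the seat within 0.02 rad, both clips snapped down on its glass (each clip angle 0.012 to 0.065), released and at rest (x of scale_center in the frame of seat between -0.0015 and 0.002 m and y of scale_center in the frame of seat between -0.002 and 0.0015 m and z of scale_center in the frame of seat between -0.002 and 0.0015 m and angle between the x axis of scale_center and the x axis of seat, either way round below 0.02 rad and angle between scale_center's own z axis and vertical below 0.03 rad and value of joint clip_left between 0.012 and 0.065 rad and value of joint clip_right between 0.012 and 0.065 rad and linear speed of scale below 0.01 m/s).
It fails at once if the scale is forced against a locating pin with more than 25 N (contact force between scale and end_pin above 25 N or contact force between scale and side_pin_front above 25 N or contact force between scale and side_pin_rear above 25 N).
It fails at once if the scale is pressed or dropped on the carriage with more than 50 N (contact force between scale and carriage above 50 N).
It fails at once if another thing on the bench is moved by more than 30 mm (distance of any of ring_gauge, blower, gauge_block_a, gauge_block_b, plug_gauge, alcohol, loupe, brush from where it was at the start of the episode above 0.03 m).
It also fails if it takes over 48 s, if anything falls off the work surface, if the arm or the gripper's body presses on something with over 40 N, if the wrist force passes 120 N, or if a joint passes its speed limit or range.

ROBOT

A 6-joint arm with a two-finger parallel gripper is mounted at the origin on the work surface. World frame = base frame: x ahead of the robot, y to its left, z up, the work surface at z = 0. Lengths are in m, angles in rad, forces in N, time in s.
With the tool pointing down it reaches from about 0.4 to 0.925 m from the base axis. Payload 3.4 kg.
Tool frame: the origin (TCP) lies on the centre line of the jaws, within the pads' length; the fingertips stand 22 mm ahead of it and the grasp point (between the pads) lies 3 mm ahead of it; x points along the fingers, y is the direction in which the jaws open and shut, and the axes are right-handed (so a half turn about x gives the same grasp; the last joint's range is limited). The gripper opens to 85 mm and grips with 20 to 120 N. Pads are 22 mm wide; open, the fingers measure 114 mm over their backs; the gripper's body (76 mm by 85 mm) begins 54 mm behind the grasp point. The pads swing forward as they close: fully open they stand 13 mm farther back than shut.
Start: joints at [-1.296, 0.307, 1.506, -0, 1.328, -0.073], TCP at [0.196, -0.54, 0.253] pointing down, gripper open.
Joint ranges: [-3.12, 3.12], [-1.05, 2.28], [0.14, 2.33], [-1.42, 4.57], [0.1, 2.73], [-2.68, 2.68]. Speed limits (rad/s): [2.57, 2.57, 3.14, 3.14, 3.14, 3.14].

INTERFACE

Orientations are given as a unit quaternion [x, y, z, w].
In Python, from cell import r gives the robot as it stands. The module is installed in compiled form; this text tells all that it offers.
- The arm moves only by the tool send_rows, never from a script. Its argument "steps" is a list that holds one entry, the list of rows, each a list of 7 numbers: the turn, a rotation vector about the tool's x, y, z each as a share of 10 degrees, from -1 to 1, then the shift along the tool's x, y, z each as a share of 40 mm, from -1 to 1, then the closure in counts, from 0 (fully open) to 255 (shut). In form: [[[wx, wy, wz, dx, dy, dz, grip], ...]]. A call has 1 to 20 rows; each row shifts and turns the pose as measured when the row begins, along the tool's axes as they then stand; what a row does not reach is not made up. A row lasts 1/8 s, in which the tool goes at most 62.5 mm and 10.7 degrees, less where a joint would pass 70% of its speed; a pose out of reach is approached as far as the arm can. A call with a number of a shift or a turn outside -1 to 1 is refused whole. A call with a gripper value outside its range is refused whole. The fingers move at their own pace and stop on an object; "grip_force" is the grip in N (left out, the last holds). Time passes only in rows, so rows that do not move let the fingers close. It gives the time, the measured TCP pose, the force and the opening at its end, in the units of the state.
- r.observe(): the state, without advancing time (a new reading comes with each control period).
- r.read_camera(name): name is "side" or "top"; returns the picture (384x512x3 uint8, red, green, blue); there is no depth.
- r.camera_model(name): a dict with "vfov" (degrees; the focal length in pixels is half the picture's height over the tangent of half this angle, whatever the lens; pixels are square), "cx", "cy" (the principal point, pixels), "world_to_cam" (4x4, takes a point from world to camera coordinates). Camera axes: x right, y down, z forward; pixel columns grow to the right and rows downward; lengths in m; the calibration is good to about 2 mm. A picture is of the moment at which its call begins. camera_model takes no time and is no camera call.
- r.close_job(): hands the job in, once; it reports no verdict.
The state is a dict: "time_s": time; "joint_positions": joint angles; "dq": joint speeds; "joint_efforts": joint torques, N m; "eef_pos": TCP position; "orientation": TCP orientation; "ft_force": force on the tool from outside, world axes, zero at the start; "moment": the same for the moment, N m; "opening": opening from 0.0 (shut) to 1.0 (fully open).
Only numpy, scipy, OpenCV 4.12 (cv2) and the standard library are available. Lean on these libraries where they do the work, as an engineer would, in place of code of your own. Each camera call takes 0.05 s, during which the arm holds its last target. There are 200 camera calls.

## Working session

There is one attempt and no reset: what is moved stays moved. The work goes in short steps, Python scripts to look and compute and a tool call to move; the robot and the scene stay as the last step left them, time stands still between calls to the robot, and variables do not carry over. Pictures are saved under pics/ and viewed, about 8 in all and at most 12, crops included, and the job is handed in when it is done.

Besides the shell and the picture viewer there is one more tool, called after ">>>" as name([rows], argument=value, ...), one row to a line, values as JSON. send_rows: Moves the arm, as the interface text tells. Its arguments: {"type":"object","properties":{"steps":{"type":"array","items":{"type":"array","items":{"type":"array","items":{"type":"number"}}}},"grip_force":{"type":"number"}},"required":["steps"]}

```bash
mkdir -p pics
python3 - <<'E'
from cell import r
import cv2
for n in("top","side"):
    im=r.read_camera(n); cv2.imwrite(f"pics/{n}0.png",im[:,:,::-1])
    cv2.imwrite(f"pics/{n}0b.png",cv2.resize(im[:,:,::-1],(800,600),interpolation=cv2.INTER_CUBIC))
    m=r.camera_model(n); print(n,m)
print(r.observe())
E
```

```text
top {'vfov': 46.65784980642149, 'cx': 256.28011750363356, 'cy': 193.72012696116806, 'world_to_cam': array([[-8.69672928e-03, -9.99960604e-01, -1.77692603e-03,
        -1.04396785e-01],
       [-9.95332560e-01,  8.82724784e-03, -9.60998179e-02,
         5.19290972e-01],
       [ 9.61117173e-02,  9.32878239e-04, -9.95370116e-01,
         1.45165049e+00],
       [ 0.00000000e+00,  0.00000000e+00,  0.00000000e+00,
         1.00000000e+00]])}
side {'vfov': 49.68181224345456, 'cx': 255.03482011588778, 'cy': 187.66702767623505, 'world_to_cam': array([[-0.94127306, -0.33720259, -0.0173044 ,  0.45311827],
       [-0.23007642,  0.67806228, -0.69806618,  0.25208778],
       [ 0.24712318, -0.65308955, -0.71582412,  1.03716783],
       [ 0.        ,  0.        ,  0.        ,  1.        ]])}
{'time_s': 0.1, 'joint_positions': array([-1.29548060e+00,  3.07523472e-01,  1.50756444e+00, -1.43523502e-06,
        1.32839047e+00, -7.35059515e-02]), 'dq': array([ 0.00058892, -0.00268491, -0.00382479, -0.00071245, -0.00243133,
       -0.00056811]), 'joint_efforts': array([ 4.06785739e-04, -4.58531642e+01, -2.52609193e+01, -8.69238283e-05,
        5.59055348e-03,  9.23413836e-06]), 'eef_pos': array([ 0.19634138, -0.53980912,  0.25245045]), 'orientation': array([-0.69631125, -0.12336612,  0.69644654, -0.12203959]), 'ft_force': array([-0.65420164, -0.70216414, -0.86078523]), 'moment': array([-0.0072679 , -0.0584246 ,  0.02931651]), 'opening': 1.0020308692641722}
```

View pics/top0b.png

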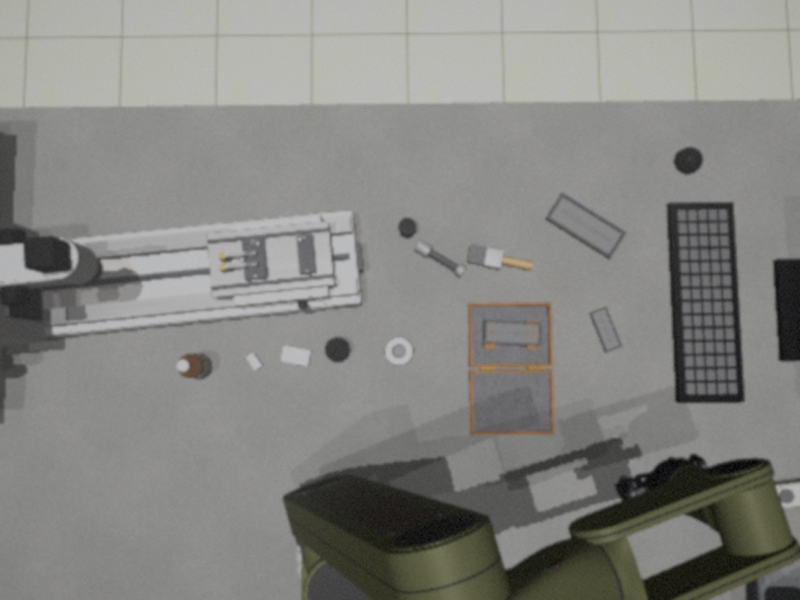

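View pics/side0b.png

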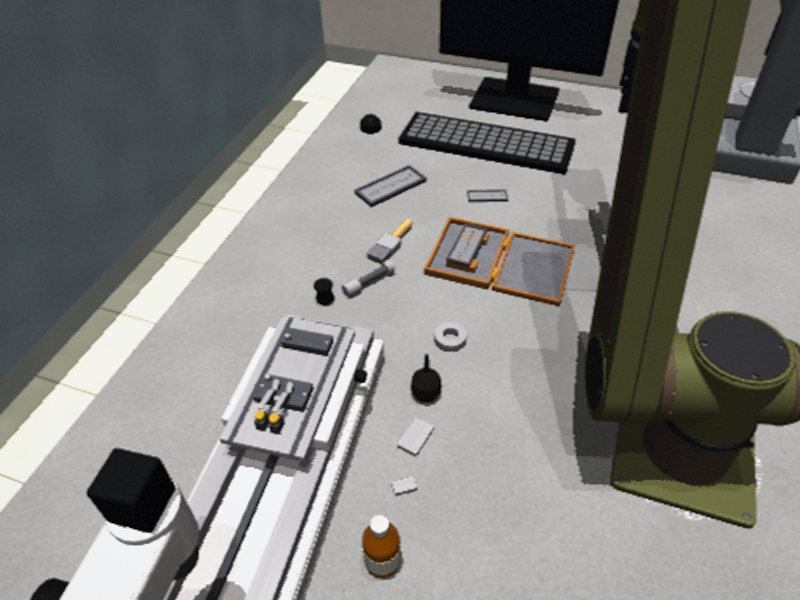

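The top view shows the case at about (510,335), with the framed scale at (512,333) on its blocks, between the larger look-alike at (585,225) and the smaller one at (605,330). The carriage is at about (270,258), and its clips point left, so seat +x is roughly world +y. The side view agrees.

Run:
```python
import cv2,numpy as np
t=cv2.imread("pics/top0.png"); s=cv2.imread("pics/side0.png")
a=cv2.resize(t[190:245,295:360],None,fx=6,fy=6,interpolation=cv2.INTER_CUBIC)   # case
b=cv2.resize(t[135:205,125:225],None,fx=6,fy=6,interpolation=cv2.INTER_CUBIC)   # carriage
cv2.imwrite("pics/a.png",a); cv2.imwrite("pics/b.png",b)
W=np.zeros((600,800,3),np.uint8)
c=cv2.resize(s[195:300,140:250],None,fx=5.5,fy=5.5,interpolation=cv2.INTER_CUBIC); cv2.imwrite("pics/c.png",c)
W[:a.shape[0],:a.shape[1]]=a
W2=np.zeros((600,800,3),np.uint8)
h=np.hstack([cv2.resize(a,(400,338)),cv2.resize(b,(400,280)).copy() if 0 else np.vstack([cv2.resize(b,(400,280)),np.zeros((58,400,3),np.uint8)])])
cv2.imwrite("pics/ab.png",h)
```

```text
(no output)
```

View pics/b.png

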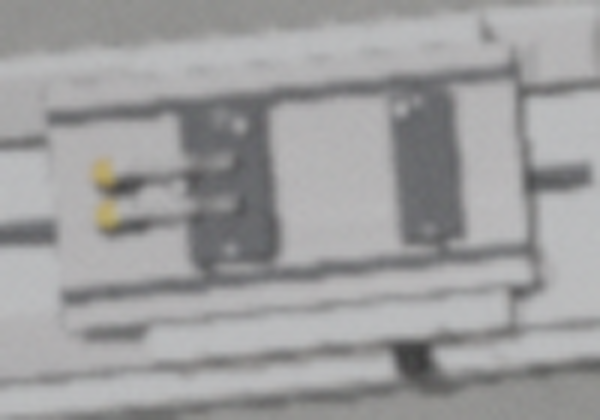

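View pics/a.png

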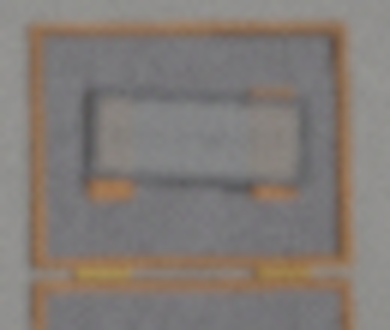

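View pics/c.png

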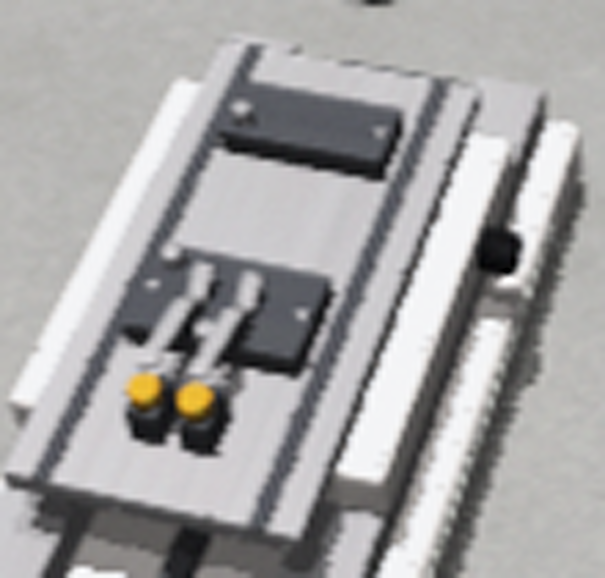

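```bash
cat > h.py <<'E'
import numpy as np,cv2
from cell import r
def cam(n):
    m=r.camera_model(n); f=192/np.tan(np.radians(m["vfov"]/2))
    return f,m["cx"],m["cy"],m["world_to_cam"]
def ray(n,p):
    f,cx,cy,T=cam(n); p=np.atleast_2d(p).astype(float)
    d=np.c_[(p[:,0]-cx)/f,(p[:,1]-cy)/f,np.ones(len(p))]@T[:3,:3]
    return -T[:3,:3].T@T[:3,3],d
def plane(n,p,z):
    o,d=ray(n,p); return o+d*((z-o[2])/d[:,2])[:,None]
def tri(pt,ps):
    o1,d1=ray("top",pt);o2,d2=ray("side",ps);out=[]
    for a,b in zip(d1,d2):
        s=np.linalg.lstsq(np.c_[a,-b],o2-o1,rcond=None)[0]
        P,Q=o1+a*s[0],o2+b*s[1]; out.append(np.r_[(P+Q)/2,np.linalg.norm(P-Q)])
    return np.array(out)
def proj(n,P):
    f,cx,cy,T=cam(n); c=np.atleast_2d(P)@T[:3,:3].T+T[:3,3]
    return np.c_[f*c[:,0]/c[:,2]+cx,f*c[:,1]/c[:,2]+cy]
E
python3 - <<'E'
from h import *
np.set_printoptions(precision=4,suppress=True)
cb=lambda p:(np.array(p)+.5)/6-.5+[125,135]
cc=lambda p:(np.array(p)+.5)/5.5-.5+[140,195]
names="rear_pin front_pin rear_screw front_screw".split()
T=tri(cb([(402,107),(238,125),(430,230),(230,248)]),cc([(242,108),(172,252),(380,132),(302,313)]))
for n,p in zip(names,T):print(n,p)
t=cv2.imread("pics/top0.png"); g=cv2.cvtColor(t,cv2.COLOR_BGR2GRAY)
# pads
m=np.zeros_like(g); sub=g[147:182,150:205]; print("grey",np.percentile(sub,[5,20,50,80]))
m[147:182,150:205]=(sub<125)*255
m=cv2.morphologyEx(m,cv2.MORPH_CLOSE,np.ones((7,7)))
m=cv2.morphologyEx(m,cv2.MORPH_OPEN,np.ones((5,5)))
for c in cv2.findContours(m,0,cv2.CHAIN_APPROX_NONE)[0]:
    if cv2.contourArea(c)<100: continue
    for z in(.055,.085):
        w=plane("top",c[:,0,:],z)[:,:2]; R=cv2.minAreaRect((w*1000).astype(np.float32)); print(z,R)
# scale: dark frame
hsv=cv2.cvtColor(t,cv2.COLOR_BGR2HSV)
print("case grey",g[200:225:4,306:350:4])
E
```

```text
rear_pin [0.6363 0.0889 0.143  0.0003]
front_pin [0.6275 0.1727 0.1443 0.0003]
rear_screw [0.5741 0.0756 0.1349 0.0007]
front_screw [0.565  0.1779 0.1353 0.0007]
grey [103. 108. 143. 179.]
0.055 ((608.5942993164062, 195.89959716796875), (101.60437774658203, 49.387962341308594), 5.695466995239258)
0.085 ((603.7564697265625, 189.51821899414062), (99.48712158203125, 48.35879898071289), 5.695462703704834)
0.055 ((618.6749877929688, 87.92884826660156), (100.88298034667969, 31.49471664428711), 4.077136516571045)
0.085 ((613.6271362304688, 83.79743194580078), (98.78071594238281, 30.838407516479492), 4.077146530151367)
case grey [[118 116 122 121 120 118 120 119 120 114 120]
 [121 105 113 110 113 117 119 119 120 120 122]
 [123  94 132 131 129 133 131 126 129 124 110]
 [116  97 126 128 130 128 126 131 129 132 107]
 [122 102 133 133 133 133 132 131 133 132 106]
 [118 108 123 108 100 100  98 100 109 110 110]
 [117 116 114 117 116 119 124 120 114 121 114]]
```

Run:
```python
from h import *
np.set_printoptions(precision=1,suppress=True,linewidth=180)
from scipy.ndimage import map_coordinates
g=cv2.cvtColor(cv2.imread("pics/top0.png"),cv2.COLOR_BGR2GRAY).astype(float)
def rect(c,yaw,z,xs,ys):
    e=np.array([np.cos(yaw),np.sin(yaw)]);n=np.array([-e[1],e[0]])
    X,Y=np.meshgrid(xs,ys); P=np.array(c)+X[...,None]*e*1e-3+Y[...,None]*n*1e-3
    P=np.concatenate([P,np.full(P.shape[:2]+(1,),z)],-1)
    uv=proj("top",P.reshape(-1,3)); return map_coordinates(g,[uv[:,1],uv[:,0]],order=1).reshape(X.shape)
c=(.602,.1395);yaw=np.radians(95.7)
xs=np.arange(-95,90,.5)
for lo,hi in((-24,-16),(18,34)):
    p=rect(c,yaw,.134,xs,np.arange(lo,hi)).mean(0); d=np.gradient(cv2.GaussianBlur(p[None],(0,0),3)[0])
    print(lo,[(round(x,1),round(np.interp(0,[0],[d[i]]),1)) for i,x in enumerate(xs) if 0<i<len(xs)-1 and abs(d[i])>2 and abs(d[i])>=abs(d[i-1]) and abs(d[i])>abs(d[i+1])])
ys=np.arange(-60,60,.5)
for lo,hi in((-75,-60),(-60,-47),(24,32),(50,62)):
    p=rect(c,yaw,.134,np.arange(lo,hi),ys).mean(1);d=np.gradient(cv2.GaussianBlur(p[None],(0,0),3)[0])
    print(lo,[(round(y,1),round(d[i],1)) for i,y in enumerate(ys) if 0<i<len(ys)-1 and abs(d[i])>2 and abs(d[i])>=abs(d[i-1]) and abs(d[i])>abs(d[i+1])])
# scale
a=lambda p:(np.array(p)+.5)/6-.5+[295,190]
C=plane("top",a([(91,95),(300,100),(300,190),(91,182)]),.028); cc=C.mean(0)[:2]; print("scale rough",cc*1000,C*1000)
yaw=np.radians(90)
def mins(p,ax):
    p=cv2.GaussianBlur(p[None],(0,0),3)[0]
    return [(round(x,1),round(p[i])) for i,x in enumerate(ax) if 0<i<len(ax)-1 and p[i]<p[i-1] and p[i]<=p[i+1] and p[i]<115]
for rep in range(2):
  xs=np.arange(-75,75,.5);ys=np.arange(-40,40,.5)
  for lo,hi in((-18,-8),(-5,5),(8,18)): print("x",lo,mins(rect(cc,yaw,.028,xs,np.arange(lo,hi)).mean(0),xs))
  for lo,hi in((-55,-35),(-30,-10),(10,30),(35,55)): print("y",lo,mins(rect(cc,yaw,.028,np.arange(lo,hi),ys).mean(1),ys))
  yaw=np.radians(88)
# case by orange
t=cv2.imread("pics/top0.png");h=cv2.cvtColor(t,cv2.COLOR_BGR2HSV)
m=((h[...,0]<25)&(h[...,1]>70)).astype(np.uint8); m[:, :295]=0; m[:190]=0; m[:,360:]=0;m[236:]=0
pts=np.argwhere(m)[:,::-1]; w=plane("top",pts,.017); R=cv2.minAreaRect((w[:,:2]*1000).astype(np.float32)); print("case",R)
```

```text
-24 [(np.float64(-79.0), np.float64(-4.9)), (np.float64(-45.5), np.float64(4.7)), (np.float64(17.0), np.float64(-5.1)), (np.float64(62.5), np.float64(3.8))]
18 [(np.float64(-79.0), np.float64(-4.9)), (np.float64(-45.5), np.float64(4.3)), (np.float64(16.0), np.float64(-5.3)), (np.float64(63.5), np.float64(4.2))]
-75 [(np.float64(-47.5), np.float64(-4.2)), (np.float64(40.5), np.float64(2.3)), (np.float64(53.0), np.float64(4.6))]
-60 [(np.float64(-48.5), np.float64(-4.3)), (np.float64(-27.5), np.float64(-2.6)), (np.float64(41.0), np.float64(3.3)), (np.float64(46.5), np.float64(-2.5)), (np.float64(54.0), np.float64(4.6))]
24 [(np.float64(-48.0), np.float64(-4.5)), (np.float64(41.5), np.float64(2.8)), (np.float64(52.0), np.float64(4.4))]
50 [(np.float64(-48.0), np.float64(-4.6)), (np.float64(-10.0), np.float64(-2.7)), (np.float64(4.0), np.float64(2.1)), (np.float64(12.0), np.float64(-2.5)), (np.float64(53.0), np.float64(4.3))]
scale rough [ 451.5 -341.9] [[ 477.7 -285.1   28. ]
 [ 473.9 -399.9   28. ]
 [ 424.5 -398.6   28. ]
 [ 429.9 -284.1   28. ]]
x -18 [(np.float64(-60.5), 106), (np.fl
[... 162 characters left out ...]
(np.float64(23.5), 113)]
y -30 [(np.float64(-25.0), 109), (np.float64(25.0), 98)]
y 10 [(np.float64(-27.0), 110), (np.float64(22.0), 105)]
y 35 [(np.float64(-28.0), 110), (np.float64(18.5), 113)]
x -18 [(np.float64(-60.0), 106), (np.float64(59.5), 92)]
x -5 [(np.float64(-60.0), 108), (np.float64(59.0), 93)]
x 8 [(np.float64(-60.0), 106), (np.float64(59.5), 96)]
y -55 [(np.float64(-24.5), 113), (np.float64(22.0), 113)]
y -30 [(np.float64(-25.5), 109), (np.float64(24.0), 98)]
y 10 [(np.float64(-26.5), 110), (np.float64(22.5), 105)]
y 35 [(np.float64(-26.5), 110), (np.float64(20.0), 113)]
case ((448.0735778808594, -340.8885192871094), (176.02676391601562, 136.09593200683594), 89.49193572998047)
```

```bash
cat > go.py <<'E'
import sys,numpy as np
from scipy.spatial.transform import Rotation as R
from cell import r
np.set_printoptions(precision=3,suppress=True)
# target: x y z (m) yaw(deg) of the part's x axis; tool x down, tool y = +-part y
x,y,z,yaw=map(float,sys.argv[1:5])
o=r.observe(); Rc=R.from_quat(o["orientation"])
c,s=np.cos(np.radians(yaw)),np.sin(np.radians(yaw))
best=None
for k in(1,-1):
    X=np.array([0,0,-1.]);Y=k*np.array([-s,c,0]);Rt=R.from_matrix(np.c_[X,Y,np.cross(X,Y)])
    w=(Rc.inv()*Rt).as_rotvec()
    if best is None or np.linalg.norm(w)<np.linalg.norm(best[0]): best=(w,Rt)
w,Rt=best; d=np.array([x,y,z])-o["eef_pos"]
print("t",o["time_s"],"pos",o["eef_pos"]*1000,"F",o["ft_force"],"open",round(o["opening"],3),"q",o["joint_positions"])
print("turn/10deg",np.degrees(w)/10," shift/40mm now-axes",Rc.inv().apply(d)/.04," after-turn axes",Rt.inv().apply(d)/.04)
print("tool axes y",Rt.as_matrix()[:,1],"z",Rt.as_matrix()[:,2])
E
python3 go.py .453 -.342 .13 86.8
```

```text
t 0.1 pos [ 196.341 -539.809  252.45 ] F [-0.654 -0.702 -0.861] open 1.002 q [-1.295  0.308  1.508 -0.     1.328 -0.074]
turn/10deg [-6.681 -0.007  0.009]  shift/40mm now-axes [ 3.067 -2.449 -7.72 ]  after-turn axes [ 3.061  6.13  -5.296]
tool axes y [ 0.998 -0.056  0.   ] z [-0.056 -0.998  0.   ]
```

>>> send_rows([
  [[-0.95,0,0,0,0,0,70],[-0.95,0,0,0,0,0,70],[-0.95,0,0,0,0,0,70],[-0.95,0,0,0,0,0,70],[-0.95,0,0,0,0,0,70],[-0.95,0,0,0,0,0,70],[-0.95,0,0,0,0,0,70],[0,0,0,0.4,0.88,-0.76,70],[0,0,0,0.4,0.88,-0.76,70],[0,0,0,0.4,0.88,-0.76,70],[0,0,0,0.4,0.88,-0.76,70],[0,0,0,0.4,0.88,-0.76,70],[0,0,0,0.4,0.88,-0.76,70],[0,0,0,0.4,0.88,-0.76,70]],
], grip_force=40)

```text
time_s: 1.85
eef_pos: [0.451, -0.3266, 0.1331]
orientation: [0.508, 0.496, -0.506, 0.489]
ft_force: [0.7, -0.3, 0.5]
opening: 0.725
```

```bash
python3 go.py .453 -.342 .08 86.8
```

```text
t 1.85 pos [ 450.987 -326.557  133.077] F [ 0.684 -0.321  0.517] open 0.725 q [-0.705  0.403  1.697  0.005  1.05  -0.678]
turn/10deg [ 0.151 -0.048  0.024]  shift/40mm now-axes [1.323 0.067 0.395]  after-turn axes [1.327 0.072 0.383]
tool axes y [ 0.998 -0.056  0.   ] z [-0.056 -0.998  0.   ]
```

>>> send_rows([
  [[0.15,-0.05,0.02,0.6,0.07,0.38,70],[0,0,0,0.7,0,0,70],[0,0,0,0,0,0,70]],
])

```text
time_s: 2.22
eef_pos: [0.4558, -0.3374, 0.0776]
orientation: [-0.512, -0.489, 0.512, -0.486]
ft_force: [-0.4, 0.4, 0.6]
opening: 0.727
```

```bash
python3 go.py .453 -.342 .045 86.8
python3 - <<'E'
from h import *
S=r.read_camera("side")[:,:,::-1]; T=r.read_camera("top")[:,:,::-1]
a=cv2.resize(S[120:200,255:375],(800,533),interpolation=cv2.INTER_CUBIC); cv2.imwrite("pics/g1.png",a)
E
```

```text
t 2.225 pos [ 455.791 -337.395   77.552] F [-0.387  0.396  0.593] open 0.727 q [-0.712  0.483  1.735  0.     0.928 -0.662]
turn/10deg [ 0.038 -0.013  0.017]  shift/40mm now-axes [ 0.814 -0.062  0.12 ]  after-turn axes [ 0.814 -0.063  0.119]
tool axes y [ 0.998 -0.056  0.   ] z [-0.056 -0.998  0.   ]
```

View pics/g1.png

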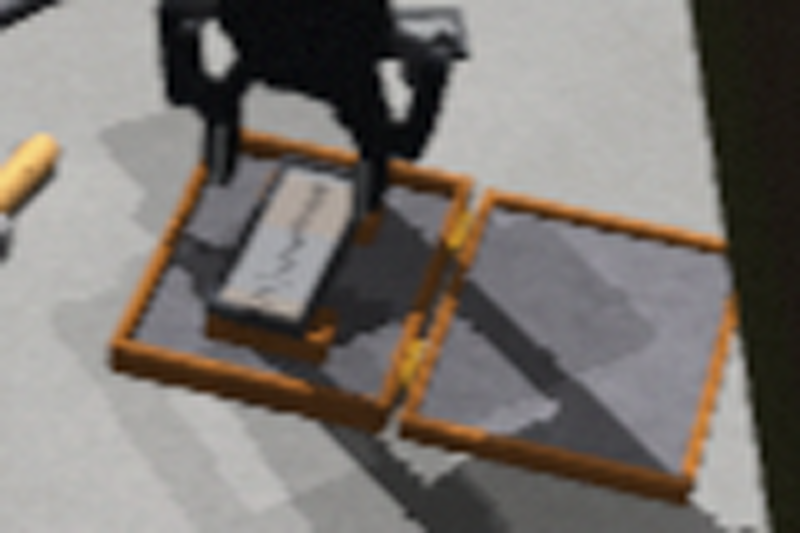

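The jaws stand above the middle of the scale. The fingertips show at about (222,180) and (372,205) in the crop, one on each side of the frame and inside the tray walls.

Run:
```python
from h import *
P=np.array([(222,182),(372,208)])*.15+[255,120]
o,d=ray("side",P)
for y in(-.326,-.337): print(y,(o+d*((y-o[1])/d[:,1])[:,None])*1000)
C=np.array([(285,155),(362,170),(310,328),(212,305)])*.15+[255,120]
w=plane("side",C,.028)*1000; print(w,w.mean(0))
```

```text
-0.326 [[ 484.39328928 -326.           68.91857515]
 [ 411.18677948 -326.           72.64506233]]
-0.337 [[ 487.25368628 -337.           59.34656108]
 [ 413.22982848 -337.           63.11465435]]
[[ 472.47443565 -403.32289982   28.        ]
 [ 432.74522358 -404.24219373   28.        ]
 [ 426.91816547 -283.98905669   28.        ]
 [ 475.37293571 -284.55717326   28.        ]] [ 451.8776901  -344.02783088   28.        ]
```

>>> send_rows([
  [[0.04,0,0.02,0.35,-0.08,0.14,70],[0,0,0,0.35,0,0,70],[0,0,0,0.25,0,0,70],[0,0,0,0.1,0,0,70],[0,0,0,0.0,0,0,70]],
])

```text
time_s: 2.95
eef_pos: [0.4542, -0.3469, 0.0374]
orientation: [0.516, 0.482, -0.513, 0.488]
ft_force: [0.5, -0.6, 0.5]
opening: 0.722
```

```bash
python3 go.py .4525 -.343 .027 86.8
```

```text
t 2.95 pos [ 454.204 -346.91    37.447] F [ 0.518 -0.604  0.507] open 0.722 q [-0.728  0.538  1.769  0.003  0.826 -0.671]
turn/10deg [-0.018  0.022 -0.048]  shift/40mm now-axes [ 0.26  -0.05  -0.096]  after-turn axes [ 0.261 -0.048 -0.095]
tool axes y [ 0.998 -0.056  0.   ] z [-0.056 -0.998  0.   ]
```

>>> send_rows([
  [[0,0,-0.04,0.13,-0.05,-0.1,70],[0,0,0,0.12,0,0,70],[0,0,0,0,0,0,70]],
])

```text
time_s: 3.32
eef_pos: [0.4528, -0.3426, 0.0273]
orientation: [-0.514, -0.484, 0.515, -0.487]
ft_force: [0.0, 0.5, 0.4]
opening: 0.725
```

```bash
python3 go.py .4525 -.343 .027 86.8
```

```text
t 3.325 pos [ 452.787 -342.576   27.261] F [0.003 0.545 0.399] open 0.725 q [-0.721  0.551  1.781 -0.003  0.805 -0.66 ]
turn/10deg [-0.016  0.025 -0.009]  shift/40mm now-axes [ 0.007 -0.007  0.011]  after-turn axes [ 0.007 -0.007  0.011]
tool axes y [ 0.998 -0.056  0.   ] z [-0.056 -0.998  0.   ]
```

>>> send_rows([
  [[0,0,0,0,0,0,255],[0,0,0,0,0,0,255],[0,0,0,0,0,0,255],[0,0,0,0,0,0,255],[0,0,0,0,0,0,255]],
], grip_force=40)

```text
time_s: 3.95
eef_pos: [0.4533, -0.3427, 0.0277]
orientation: [-0.514, -0.483, 0.515, -0.487]
ft_force: [-0.2, -0.1, -0.6]
opening: 0.575
```

```bash
python3 go.py .4525 -.343 .027 86.8
```

```text
t 3.95 pos [ 453.272 -342.73    27.703] F [-0.249 -0.131 -0.569] open 0.575 q [-0.72   0.551  1.78  -0.003  0.806 -0.66 ]
turn/10deg [-0.016  0.028 -0.015]  shift/40mm now-axes [ 0.018 -0.019  0.008]  after-turn axes [ 0.018 -0.019  0.008]
tool axes y [ 0.998 -0.056  0.   ] z [-0.056 -0.998  0.   ]
```

>>> send_rows([
  [[0,0,0,-0.3,0,0,255],[0,0,0,-0.8,0,0,255],[0,0,0,-0.9,0,0,255],[0,0,0,-0.9,0,0,255],[0,0,0,-0.9,0,0,255],[0,0,0,-0.9,0,0,255],[0,0,0,-0.9,0,0,255],[0,0,0,0,0,0,255]],
])

```text
time_s: 4.95
eef_pos: [0.451, -0.3405, 0.2625]
orientation: [-0.514, -0.484, 0.515, -0.487]
ft_force: [-0.6, 0.8, -1.8]
opening: 0.573
```

```bash
python3 go.py .605 .110 .24 95.7; python3 go.py .605 .110 .24 86.8 | grep -v t
```

```text
t 4.95 pos [ 451.028 -340.525  262.462] F [-0.631  0.753 -1.818] open 0.573 q [-0.72   0.284  1.516 -0.003  1.338 -0.66 ]
turn/10deg [-0.907  0.026 -0.006]  shift/40mm now-axes [  0.515   3.18  -11.472]  after-turn axes [  0.562   4.949 -10.825]
tool axes y [0.995 0.099 0.   ] z [ 0.099 -0.995  0.   ]
```

>>> send_rows([
  [[-0.9,0.03,0,0,0,0,255],[0,0,0,0.04,0.4,-0.9,255],[0,0,0,0.04,0.4,-0.9,255],[0,0,0,0.04,0.4,-0.9,255],[0,0,0,0.04,0.4,-0.9,255],[0,0,0,0.04,0.4,-0.9,255],[0,0,0,0.04,0.4,-0.9,255],[0,0,0,0.04,0.4,-0.9,255],[0,0,0,0.04,0.4,-0.9,255],[0,0,0,0.04,0.4,-0.9,255],[0,0,0,0.04,0.4,-0.9,255],[0,0,0,0.04,0.4,-0.9,255],[0,0,0,0.04,0.4,-0.9,255],[0,0,0,0,0,0,255]],
])

```text
time_s: 6.7
eef_pos: [0.5874, 0.1252, 0.2243]
orientation: [0.468, 0.534, -0.48, 0.514]
ft_force: [-0.7, -0.9, -1.6]
opening: 0.574
```

```bash
python3 go.py .6018 .1106 .18 95.7
```

```text
t 6.7 pos [587.375 125.18  224.315] F [-0.708 -0.91  -1.593] open 0.574 q [0.133 0.379 1.47  0.011 1.324 0.03 ]
turn/10deg [ 0.004 -0.056  0.182]  shift/40mm now-axes [1.093 0.357 0.409]  after-turn axes [1.108 0.323 0.399]
tool axes y [0.995 0.099 0.   ] z [ 0.099 -0.995  0.   ]
```

>>> send_rows([
  [[0,-0.06,0.18,0.5,0.32,0.4,255],[0,0,0,0.8,0,0,255],[0,0,0,0.18,0,0,255],[0,0,0,0,0,0,255]],
])

```text
time_s: 7.2
eef_pos: [0.5977, 0.1079, 0.1605]
orientation: [0.472, 0.525, -0.477, 0.524]
ft_force: [0.3, -0.3, -2.1]
opening: 0.576
```

```bash
python3 go.py .6018 .1106 .165 95.7
python3 - <<'E'
from h import *
S=r.read_camera("side")[:,:,::-1]; T=r.read_camera("top")[:,:,::-1]
cv2.imwrite("pics/s2raw.png",S);cv2.imwrite("pics/t2raw.png",T)
a=cv2.resize(S[190:290,140:260],(600,500),interpolation=cv2.INTER_CUBIC); cv2.imwrite("pics/s2.png",a)
E
```

```text
t 7.2 pos [597.716 107.92  160.471] F [ 0.254 -0.308 -2.114] open 0.576 q [ 0.111  0.434  1.555 -0.003  1.159  0.011]
turn/10deg [0.008 0.019 0.038]  shift/40mm now-axes [-0.114  0.108 -0.056]  after-turn axes [-0.113  0.108 -0.057]
tool axes y [0.995 0.099 0.   ] z [ 0.099 -0.995  0.   ]
```

View pics/s2.png

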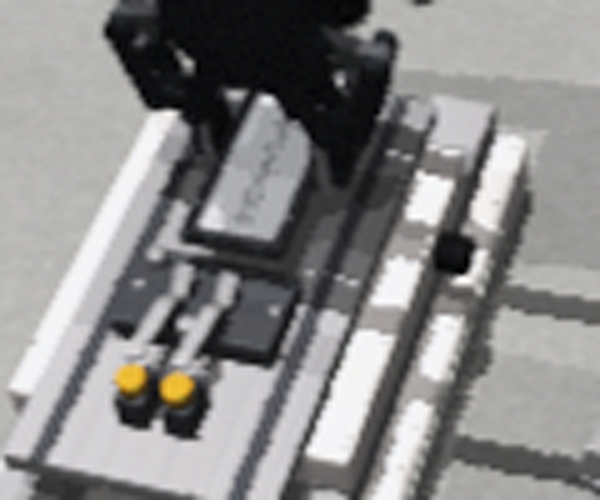

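Run:
```python
from h import *
np.set_printoptions(precision=1,suppress=True)
f=lambda p:(np.array(p)/5.)+[140,190]-.4
e=np.array([-.0993,.9951]);n=np.array([-e[1],e[0]]);c=np.array([.5977,.1079]);
for z in(.1608,.1528):
    P=np.array([[*(c+e*.06+n*k*.025),z] for k in(-1,1)]); print("pred crop px z",z,(proj("side",P)-[140,190]+.4)*5, "top px",proj("top",P))
print("obs top corners -> world z.1608",plane("side",f([(192,228),(283,247)]),.1608)*1000)
T=cv2.imread("pics/t2raw.png"); cv2.imwrite("pics/t2.png",cv2.resize(T[135:205,125:235],None,fx=6,fy=6,interpolation=cv2.INTER_CUBIC))
```

```text
pred crop px z 0.1608 [[173.7 234.2]
 [275.3 254.1]] top px [[164.  158. ]
 [165.4 174.2]]
pred crop px z 0.1528 [[176.4 244.7]
 [277.4 264.6]] top px [[164.5 158.5]
 [166.  174.6]]
obs top corners -> world z.1608 [[610.2 164.1 160.8]
 [565.3 160.3 160.8]]
```

View pics/t2.png

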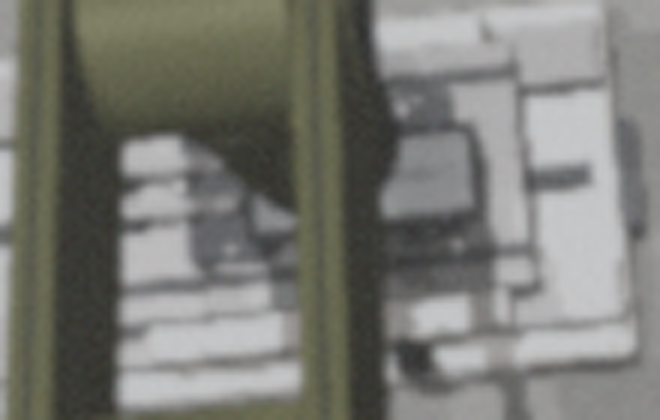

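Run:
```python
from h import *
np.set_printoptions(precision=1,suppress=True)
e=np.array([-.0993,.9951]);n=np.array([-e[1],e[0]]);c=np.array([.5977,.1079]);z=.1608
P=np.array([[*(c-e*.06+n*k*.025),z] for k in(-1,1)]+[[*(c+e*.06+n*.025),z]]);print("pred crop",(proj("top",P)-[125,135]+.4)*6)
w=plane("top",np.array([(478,128),(484,218),(254,232)])/6+[125,135]-.4,z)
print("obs world",w*1000,"scale-frame(TCP)",np.c_[(w[:,:2]-c)@e,(w[:,:2]-c)@n]*1000)
g=cv2.cvtColor(cv2.imread("pics/t2raw.png"),cv2.COLOR_BGR2GRAY)
print(g[162,192:214],g[166,192:214],g[152:178,197],g[152:178,201],g[165:180,168])
print("col/row offs",192,152)
```

```text
pred crop [[472.3 115. ]
 [481.9 212.3]
 [245.  237.8]]
obs world [[621.9  47.8 160.8]
 [575.9  44.7 160.8]
 [569.8 160.6 160.8]] scale-frame(TCP) [[-62.2 -18.1]
 [-60.8  28. ]
 [ 55.2  22.6]]
[132 135 132 131 135 135 136 135 134 141 135 105  80  99 137 167 175 176
 174 159 127 142] [138 137 138 138 138 138 139 139 139 141 139 115  85  95 137 168 178 176
 179 162 124  98] [101  98  98  94  94 113 131 137 140 140 135 131 130 136 138 138 137 132
 106  75  67  73  69  76  82  73] [162 162 155 119  98 125 138 142 144 142 141 141 139 140 141 143 138 119
  88  69  66  73  93 122 111  89] [ 57  62  85 110 127 132 131 127 108  81  72  77  83 107 138]
col/row offs 192 152
```

The carried scale is level, with its leading edge at about (235,240) in the side crop and its trailing edge at about (480,173) in the top crop. In both views it sits about 3 mm towards seat -x and +y of where the TCP says, so I'll correct for that offset.

```bash
python3 go.py .6041 .1128 .150 95.7
```

```text
t 7.3 pos [598.296 108.216 161.393] F [ 0.24   0.392 -1.625] open 0.577 q [ 0.111  0.433  1.554 -0.003  1.159  0.012]
turn/10deg [0.009 0.018 0.028]  shift/40mm now-axes [ 0.284  0.157 -0.1  ]  after-turn axes [ 0.285  0.156 -0.1  ]
tool axes y [0.995 0.099 0.   ] z [ 0.099 -0.995  0.   ]
```

>>> send_rows([
  [[0,0.02,0.03,0,0.15,-0.1,255],[0,0,0,0.2,0,0,255],[0,0,0,0,0,0,255]],
])

```text
time_s: 7.68
eef_pos: [0.6059, 0.1133, 0.1555]
orientation: [0.476, 0.523, -0.472, 0.526]
ft_force: [0.6, -0.8, -2.5]
opening: 0.579
```

```bash
python3 go.py .6041 .1128 .145 95.7
```

```text
t 7.675 pos [605.869 113.317 155.463] F [ 0.592 -0.83  -2.537] open 0.579 q [0.116 0.445 1.55  0.001 1.141 0.015]
turn/10deg [ 0.009 -0.004 -0.032]  shift/40mm now-axes [ 0.261 -0.047  0.009]  after-turn axes [ 0.262 -0.045  0.008]
tool axes y [0.995 0.099 0.   ] z [ 0.099 -0.995  0.   ]
```

>>> send_rows([
  [[0,0,-0.03,0.1,-0.05,0,255],[0,0,0,0.06,0,0,255],[0,0,0,0.03,0,0,255],[0,0,0,0,0,0,255]],
])

```text
time_s: 8.18
eef_pos: [0.6037, 0.1132, 0.1474]
orientation: [0.474, 0.525, -0.474, 0.525]
ft_force: [1.3, -0.2, -2.9]
opening: 0.578
```

```bash
python3 go.py .6041 .1128 .1415 95.7
```

```text
t 8.175 pos [603.696 113.205 147.378] F [ 1.323 -0.218 -2.907] open 0.578 q [0.116 0.453 1.56  0.001 1.129 0.015]
turn/10deg [ 0.011 -0.003  0.   ]  shift/40mm now-axes [0.147 0.009 0.011]  after-turn axes [0.147 0.009 0.011]
tool axes y [0.995 0.099 0.   ] z [ 0.099 -0.995  0.   ]
```

>>> send_rows([
  [[0,0,0,0.06,0,0,255],[0,0,0,0.03,0,0,255],[0,0,0,0.03,0,0,255]],
])

```text
time_s: 8.55
eef_pos: [0.6039, 0.1132, 0.1425]
orientation: [0.474, 0.525, -0.474, 0.525]
ft_force: [0.5, 0.1, -2.0]
opening: 0.573
```

>>> send_rows([
  [[0,0,0,0.025,0,0,255],[0,0,0,0.02,0,0,255]],
])

```text
time_s: 8.8
eef_pos: [0.6039, 0.1132, 0.1407]
orientation: [0.474, 0.525, -0.474, 0.525]
ft_force: [-2.6, -0.9, 3.6]
opening: 0.577
```

>>> send_rows([
  [[0,0,0,0.01,0,0,255]],
])

```text
time_s: 8.93
eef_pos: [0.604, 0.1132, 0.1407]
orientation: [0.474, 0.525, -0.474, 0.525]
ft_force: [-1.3, 0.7, 2.9]
opening: 0.578
```

```bash
python3 go.py .6041 .1128 .1405 95.7; python3 -c "
from cell import r;print(r.observe()['moment'])"
```

```text
t 8.925 pos [603.983 113.19  140.717] F [-1.325  0.66   2.9  ] open 0.578 q [0.116 0.46  1.567 0.001 1.113 0.015]
turn/10deg [ 0.01  -0.003 -0.005]  shift/40mm now-axes [0.005 0.002 0.01 ]  after-turn axes [0.005 0.002 0.01 ]
tool axes y [0.995 0.099 0.   ] z [ 0.099 -0.995  0.   ]
[-0.05725724  0.14256164 -0.0351363 ]
```

>>> send_rows([
  [[0,0,0,0,0.03,0,255],[0,0,0,0,0.03,0,255]],
])

```text
time_s: 9.18
eef_pos: [0.6065, 0.1134, 0.1409]
orientation: [0.475, 0.525, -0.474, 0.525]
ft_force: [-0.1, 0.6, -1.2]
opening: 0.573
```

>>> send_rows([
  [[0,0,0,0,0.02,0,255]],
])

```text
time_s: 9.3
eef_pos: [0.6069, 0.1135, 0.1408]
orientation: [0.474, 0.525, -0.474, 0.525]
ft_force: [-2.4, -0.5, 1.7]
opening: 0.576
```

>>> send_rows([
  [[0,0,0,0,0.02,0,255]],
])

```text
time_s: 9.43
eef_pos: [0.607, 0.1135, 0.1408]
orientation: [0.474, 0.525, -0.474, 0.524]
ft_force: [-3.6, -0.5, 2.9]
opening: 0.572
```

>>> send_rows([
  [[0,0,0,0,0.02,0,255]],
])

```text
time_s: 9.55
eef_pos: [0.607, 0.1135, 0.1408]
orientation: [0.473, 0.526, -0.475, 0.524]
ft_force: [-4.7, -0.4, 3.4]
opening: 0.573
```

```bash
python3 go.py .6041 .1128 .1405 95.7; python3 -c "
from cell import r;print(r.observe()['moment'])"
```

```text
t 9.55 pos [606.964 113.511 140.796] F [-4.66  -0.382  3.447] open 0.573 q [0.116 0.465 1.557 0.001 1.122 0.015]
turn/10deg [ 0.01  -0.003  0.018]  shift/40mm now-axes [ 0.008 -0.073  0.01 ]  after-turn axes [ 0.007 -0.073  0.011]
tool axes y [0.995 0.099 0.   ] z [ 0.099 -0.995  0.   ]
[-0.10893554  0.54737679 -0.03938832]
```

>>> send_rows([
  [[0,0,0,0,0,-0.08,255],[0,0,0,0,0.01,-0.08,255],[0,0,0,0,0.01,-0.06,255]],
])

```text
time_s: 9.93
eef_pos: [0.6063, 0.1211, 0.1409]
orientation: [0.473, 0.525, -0.476, 0.524]
ft_force: [-4.6, -4.3, 3.2]
opening: 0.575
```

```bash
python3 go.py .6041 .1428 .1405 95.7; python3 -c "
from cell import r;print(r.observe()['moment'])"
```

```text
t 9.925 pos [606.324 121.098 140.85 ] F [-4.565 -4.312  3.243] open 0.575 q [ 0.13   0.467  1.554 -0.002  1.125  0.03 ]
turn/10deg [0.006 0.012 0.026]  shift/40mm now-axes [ 0.008 -0.001 -0.545]  after-turn axes [ 0.009 -0.001 -0.545]
tool axes y [0.995 0.099 0.   ] z [ 0.099 -0.995  0.   ]
[-0.73864105  0.46377336 -0.17843593]
```

>>> send_rows([
  [[0,0,0.01,0,0,-0.08,255],[0,0,0.01,0,0,-0.08,255]],
])

```text
time_s: 10.18
eef_pos: [0.6058, 0.1253, 0.1408]
orientation: [0.472, 0.523, -0.476, 0.526]
ft_force: [-1.6, -6.9, 1.4]
opening: 0.573
```

>>> send_rows([
  [[0,0,0,0,0,-0.08,255],[0,0,0,0,0,-0.08,255]],
])

```text
time_s: 10.42
eef_pos: [0.6055, 0.1281, 0.1408]
orientation: [0.47, 0.521, -0.478, 0.528]
ft_force: [-2.6, -10.0, 2.4]
opening: 0.571
```

```bash
python3 go.py .6041 .1428 .1405 95.7; python3 -c "
from cell import r;print(r.observe()['moment'])"
```

```text
t 10.425 pos [605.537 128.073 140.763] F [-2.617 -9.986  2.417] open 0.571 q [ 0.148  0.467  1.554 -0.015  1.123  0.053]
turn/10deg [0.012 0.079 0.008]  shift/40mm now-axes [ 0.001  0.002 -0.37 ]  after-turn axes [ 0.007  0.001 -0.37 ]
tool axes y [0.995 0.099 0.   ] z [ 0.099 -0.995  0.   ]
[-1.57812946  0.1989875  -0.21008113]
```

>>> send_rows([
  [[0,0.06,0,0,0,-0.08,255],[0,0.06,0,0,0,-0.08,255]],
])

```text
time_s: 10.68
eef_pos: [0.6055, 0.1283, 0.1408]
orientation: [0.472, 0.524, -0.475, 0.526]
ft_force: [-2.3, -11.6, 2.6]
opening: 0.573
```

>>> send_rows([
  [[0,0.06,0,0,0,-0.09,255],[0,0.06,0,0,0,-0.09,255]],
])

```text
time_s: 10.92
eef_pos: [0.6055, 0.1284, 0.1407]
orientation: [0.474, 0.527, -0.473, 0.523]
ft_force: [-1.8, -12.9, 2.7]
opening: 0.575
```

```bash
python3 go.py .6041 .1428 .1405 95.7; python3 -c "
from cell import r;print(r.observe()['moment'])"
```

```text
t 10.925 pos [605.477 128.355 140.733] F [ -1.795 -12.937   2.691] open 0.575 q [0.138 0.466 1.555 0.006 1.122 0.033]
turn/10deg [ 0.019 -0.028  0.013]  shift/40mm now-axes [ 0.008  0.003 -0.363]  after-turn axes [ 0.006  0.002 -0.363]
tool axes y [0.995 0.099 0.   ] z [ 0.099 -0.995  0.   ]
[-2.02959684  0.16619368 -0.35114895]
```

>>> send_rows([
  [[0,0,0,0,0,-0.12,255]],
])

```text
time_s: 11.05
eef_pos: [0.6053, 0.1296, 0.1408]
orientation: [0.473, 0.525, -0.475, 0.524]
ft_force: [-2.5, -5.7, 1.2]
opening: 0.572
```

>>> send_rows([
  [[0,0,0,0,0,-0.14,255]],
])

```text
time_s: 11.18
eef_pos: [0.6049, 0.1338, 0.1408]
orientation: [0.473, 0.525, -0.475, 0.525]
ft_force: [-1.9, -6.3, 1.3]
opening: 0.575
```

```bash
python3 go.py .6041 .1428 .1405 95.7; python3 -c "
from cell import r;print(r.observe()['moment'])"
```

```text
t 11.175 pos [604.945 133.782 140.774] F [-1.936 -6.301  1.3  ] open 0.575 q [ 0.151  0.468  1.553 -0.003  1.124  0.051]
turn/10deg [0.011 0.015 0.015]  shift/40mm now-axes [ 0.006  0.002 -0.226]  after-turn axes [ 0.007  0.001 -0.226]
tool axes y [0.995 0.099 0.   ] z [ 0.099 -0.995  0.   ]
[-0.70823676  0.26848284 -0.21704831]
```

>>> send_rows([
  [[0,0,0,0,0.01,-0.05,255]],
])

```text
time_s: 11.3
eef_pos: [0.6049, 0.1357, 0.1408]
orientation: [0.473, 0.525, -0.476, 0.525]
ft_force: [-4.8, -3.0, 3.1]
opening: 0.576
```

>>> send_rows([
  [[0,0,0,0,0.01,-0.05,255]],
])

```text
time_s: 11.42
eef_pos: [0.6047, 0.1371, 0.1408]
orientation: [0.472, 0.524, -0.476, 0.525]
ft_force: [-3.7, -6.3, 4.7]
opening: 0.573
```

>>> send_rows([
  [[0,0,0,0,0.01,-0.05,255]],
])

```text
time_s: 11.55
eef_pos: [0.6046, 0.1384, 0.1408]
orientation: [0.472, 0.524, -0.477, 0.525]
ft_force: [-3.3, -6.5, 3.5]
opening: 0.574
```

>>> send_rows([
  [[0,0.01,0,0,0,-0.05,255]],
])

```text
time_s: 11.68
eef_pos: [0.6044, 0.1398, 0.1408]
orientation: [0.472, 0.524, -0.477, 0.525]
ft_force: [-2.7, -4.7, 1.4]
opening: 0.58
```

>>> send_rows([
  [[0,0.01,0,0,0,-0.05,255]],
])

```text
time_s: 11.8
eef_pos: [0.6043, 0.1409, 0.1408]
orientation: [0.471, 0.524, -0.477, 0.525]
ft_force: [-2.7, -8.1, 1.8]
opening: 0.572
```

```bash
python3 go.py .6041 .1428 .1405 95.7; python3 -c "
from cell import r;print(r.observe()['moment'])"
```

```text
t 11.8 pos [604.298 140.886 140.846] F [-2.717 -8.051  1.786] open 0.572 q [ 0.164  0.47   1.548 -0.006  1.129  0.065]
turn/10deg [0.009 0.031 0.029]  shift/40mm now-axes [ 0.008 -0.    -0.048]  after-turn axes [ 0.009 -0.    -0.048]
tool axes y [0.995 0.099 0.   ] z [ 0.099 -0.995  0.   ]
[-1.28491154  0.25091842 -0.2648628 ]
```

>>> send_rows([
  [[0,0.02,0.01,0,0,-0.04,255]],
])

```text
time_s: 11.92
eef_pos: [0.6043, 0.1409, 0.1408]
orientation: [0.472, 0.524, -0.476, 0.525]
ft_force: [-1.7, -8.8, 2.1]
opening: 0.573
```

>>> send_rows([
  [[0,0.02,0.01,0,0,-0.04,255]],
])

```text
time_s: 12.05
eef_pos: [0.6043, 0.1409, 0.1408]
orientation: [0.472, 0.524, -0.476, 0.525]
ft_force: [-2.3, -8.0, 2.7]
opening: 0.574
```

>>> send_rows([
  [[0,0.01,0.01,0,0,-0.04,255]],
])

```text
time_s: 12.18
eef_pos: [0.6043, 0.1409, 0.1407]
orientation: [0.473, 0.523, -0.475, 0.526]
ft_force: [-1.4, -6.8, 2.6]
opening: 0.574
```

>>> send_rows([
  [[0,0,0,0,0,-0.09,255],[0,0.01,0,0,0,-0.09,255]],
])

```text
time_s: 12.42
eef_pos: [0.6042, 0.1411, 0.1407]
orientation: [0.47, 0.521, -0.478, 0.529]
ft_force: [-1.8, -13.6, 3.0]
opening: 0.573
```

```bash
python3 go.py .6041 .1428 .1405 95.7; python3 -c "
from cell import r;print(r.observe()['moment'])"
```

```text
t 12.425 pos [604.229 141.121 140.741] F [ -1.838 -13.566   2.955] open 0.573 q [ 0.171  0.469  1.551 -0.018  1.124  0.076]
turn/10deg [0.016 0.094 0.005]  shift/40mm now-axes [ 0.005  0.001 -0.042]  after-turn axes [ 0.006  0.001 -0.042]
tool axes y [0.995 0.099 0.   ] z [ 0.099 -0.995  0.   ]
[-1.99183742  0.19526955 -0.36579509]
```

>>> send_rows([
  [[0,0.07,0,0,0,-0.1,255]],
])

```text
time_s: 12.55
eef_pos: [0.6043, 0.1412, 0.1408]
orientation: [0.471, 0.522, -0.477, 0.528]
ft_force: [-2.3, -14.9, 3.0]
opening: 0.573
```

Run:
```python
from h import *
S=r.read_camera("side")[:,:,::-1]
cv2.imwrite("pics/s3.png",cv2.resize(S[205:285,145:245],None,fx=6,fy=6,interpolation=cv2.INTER_CUBIC))
# predicted crop pixels of scale leading top edge if home; cam-frame seat
e=np.array([-.0993,.9951]);n=np.array([-e[1],e[0]]);c=np.array([.602,.1388])
P=np.array([[*(c+e*.06+n*k*.025),.142] for k in(-1,1)]+[[*(c-e*.06-n*k*.025),.142] for k in(-1,1)])
print((proj("side",P)-[145,205]+.4)*6)
```

```text
[[138.85590397 278.77180508]
 [261.10169453 303.5994139 ]
 [362.8760083   69.42074953]
 [249.26865803  48.56890697]]
```

View pics/s3.png

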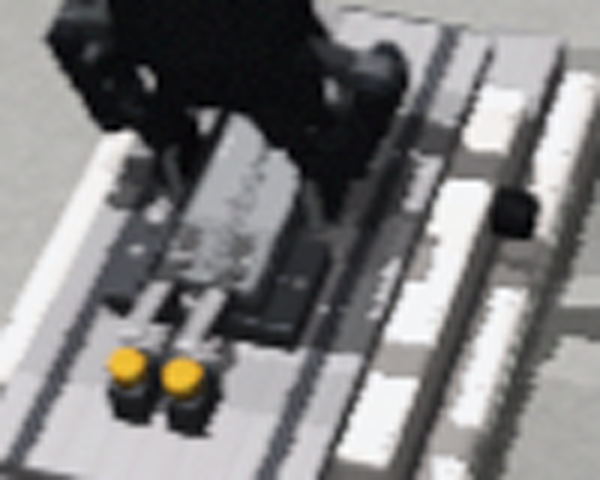

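The leading rail is at about (150,275) to (250,298) in the crop, where I predicted it for home, and the clip toes lie over the glass. The stop held against a 15 N push. Next I'll settle the scale sideways, relax and release.

>>> send_rows([
  [[0,0.03,0,0,0.02,-0.05,255],[0,0,0,0,0.02,-0.03,255],[0,0,0,0,0.01,-0.01,255]],
])

```text
time_s: 12.98
eef_pos: [0.6043, 0.1409, 0.1408]
orientation: [0.47, 0.523, -0.478, 0.526]
ft_force: [-2.8, -3.6, 2.3]
opening: 0.579
```

```bash
python3 go.py .6041 .1428 .1405 95.7
```

```text
t 12.975 pos [604.328 140.929 140.818] F [-2.831 -3.581  2.299] open 0.579 q [ 0.167  0.47   1.547 -0.011  1.13   0.071]
turn/10deg [0.009 0.062 0.031]  shift/40mm now-axes [ 0.007 -0.001 -0.047]  after-turn axes [ 0.008 -0.001 -0.047]
tool axes y [0.995 0.099 0.   ] z [ 0.099 -0.995  0.   ]
```

>>> send_rows([
  [[0,0,0,0,0,0,90],[0,0,0,0,0,0,70],[0,0,0,0,0,0,60],[0,0,0,0,0,0,60]],
])

```text
time_s: 13.48
eef_pos: [0.6075, 0.1436, 0.1413]
orientation: [0.472, 0.523, -0.475, 0.527]
ft_force: [0.1, 0.6, 0.1]
opening: 0.767
```

```bash
python3 go.py .6043 .1409 .1908 95.7
```

```text
t 13.475 pos [607.547 143.556 141.284] F [0.097 0.584 0.079] open 0.767 q [ 0.169  0.471  1.544 -0.009  1.125  0.07 ]
turn/10deg [ 0.016  0.044 -0.009]  shift/40mm now-axes [-1.238 -0.086  0.067]  after-turn axes [-1.238 -0.087  0.058]
tool axes y [0.995 0.099 0.   ] z [ 0.099 -0.995  0.   ]
```

>>> send_rows([
  [[0,0,0,-0.1,-0.08,0.06,60],[0,0,0,-0.5,0,0,60],[0,0,0,-0.9,0,0,60],[0,0,0,-0.9,0,0,60],[0,0,0,-0.9,0,0,60],[0,0,0,0,0,0.9,60],[0,0,0,0,0,0.9,60],[0,0,0,0,0,0.9,60],[0,0,0,0,0,0.9,60],[0,0,0,0,0,0.9,60],[0,0,0,0,0,0.9,60],[0,0,0,0,0,0.9,60],[0,0,0,0,0,0,60]],
])

```text
time_s: 15.1
eef_pos: [0.6289, -0.1169, 0.2835]
orientation: [0.473, 0.522, -0.474, 0.529]
ft_force: [-0.4, 1.1, 0.9]
opening: 0.767
```

Run:
```python
from h import *
S=r.read_camera("side")[:,:,::-1];T=r.read_camera("top")[:,:,::-1]
print(r.observe()["time_s"],r.observe()["eef_pos"])
a=cv2.resize(S[205:285,145:245],(500,400),interpolation=cv2.INTER_CUBIC)
b=cv2.resize(T[140:190,145:220],(600,400),interpolation=cv2.INTER_CUBIC)[:,:]
cv2.imwrite("pics/f.png",cv2.resize(np.hstack([a,b]),(800,291),interpolation=cv2.INTER_AREA)); cv2.imwrite("pics/t3raw.png",T); cv2.imwrite("pics/fb.png",b);cv2.imwrite("pics/s4raw.png",S)
W=np.zeros((600,800,3),np.uint8); W[:300,:375]=cv2.resize(a,(375,300)); W[:300,375:800]=cv2.resize(b,(425,300)); 
W=np.vstack([cv2.resize(S[205:285,145:245],(450,360),interpolation=cv2.INTER_CUBIC),cv2.resize(T[140:190,145:220],(450,240 ),interpolation=cv2.INTER_CUBIC)])
cv2.imwrite("pics/f.png",W)
```

```text
15.2 [ 0.62858639 -0.1142378   0.28347598]
```

View pics/f.png

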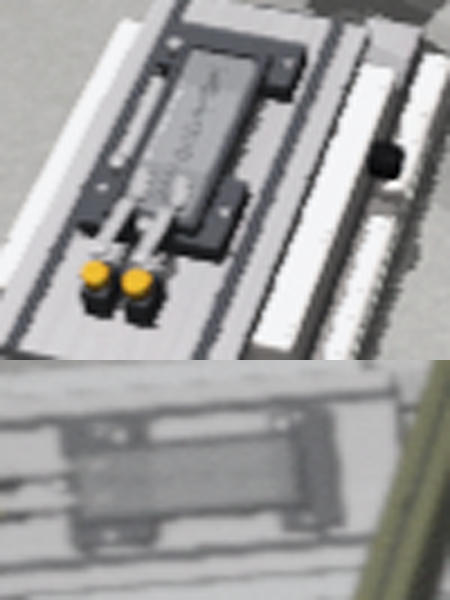

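The top crop shows the scale in place under the clips. I'm not sure its gap to the side pins has closed, since the pin highlights at (118,435) and (282,418) look a little away from its edge. I'll measure it.

Run:
```python
from h import *
from scipy.ndimage import map_coordinates
np.set_printoptions(precision=0,suppress=True,linewidth=200)
def rect(g,c,yaw,z,xs,ys):
    e=np.array([np.cos(yaw),np.sin(yaw)]);n=np.array([-e[1],e[0]])
    X,Y=np.meshgrid(xs,ys); P=np.array(c)+X[...,None]*e*1e-3+Y[...,None]*n*1e-3
    P=np.concatenate([P,np.full(P.shape[:2]+(1,),z)],-1)
    uv=proj(cam_,P.reshape(-1,3)); return map_coordinates(g,[uv[:,1],uv[:,0]],order=1).reshape(X.shape)
c=(.602,.1388);yaw=np.radians(95.7)
for cam_,f in(("top","pics/t3raw.png"),("side","pics/s4raw.png")):
    g=cv2.cvtColor(cv2.imread(f),cv2.COLOR_BGR2GRAY).astype(float)
    ys=np.arange(-40,42,2.); print(cam_,"y",ys)
    for lo,hi in((-57,-50),(-40,-30),(-25,-15),(-10,0),(5,15),(26,34)):
        print(lo,rect(g,c,yaw,.142,np.arange(lo,hi,.5),ys).mean(1))
    xs=np.arange(-80,80,2.); print("x",xs)
    for lo,hi in((-18,-4),(4,18)): print(lo,rect(g,c,yaw,.142,xs,np.arange(lo,hi,.5)).mean(0))
    o,d=ray(cam_,[(256,193)]); print("viewdir at seat", (np.r_[c,.142]-o)/np.linalg.norm(np.r_[c,.142]-o)*100)
```

```text
top y [-40. -38. -36. -34. -32. -30. -28. -26. -24. -22. -20. -18. -16. -14. -12. -10.  -8.  -6.  -4.  -2.   0.   2.   4.   6.   8.  10.  12.  14.  16.  18.  20.  22.  24.  26.  28.  30.  32.  34.  36.
  38.  40.]
-57 [117. 124. 131. 138. 148. 155. 156. 143. 128. 115. 114. 117. 123. 125. 125. 127. 127. 126. 126. 126. 124. 123. 123. 124. 124. 125. 123. 122. 122. 120. 117. 110. 102.  97. 101. 108. 115. 117. 116.
 113. 120.]
-40 [126. 143. 167. 178. 184. 184. 178. 167. 148. 135. 129. 137. 143. 148. 148. 149. 150. 149. 148. 147. 146. 144. 145. 147. 149. 149. 149. 149. 146. 141. 131. 119. 109. 112. 132. 158. 174. 183. 188.
 189. 188.]
-25 [137. 159. 173. 183. 186. 185. 180. 166. 149. 132. 130. 134. 142. 146. 149. 150. 149. 149. 148. 148. 147. 148. 148. 149. 149. 150. 151. 150. 148. 143. 133. 121. 112. 115. 131. 155. 175. 184. 188.
 189. 189.]
-10 [128. 147. 170. 180. 185. 185. 179. 168. 147. 134. 127. 136. 143. 147. 149. 149. 149. 149. 148. 145. 145. 146. 146. 147. 149. 149. 149. 150. 147. 142. 132. 120. 113. 122. 146. 171. 181. 186. 188.
 189. 188.]
5 [128. 145. 161. 173. 179. 179. 175. 
[... 3672 characters left out ...]
72. 178. 177. 176. 173. 174. 176. 172. 172. 174. 176.
 178. 175. 176. 179. 176. 175. 173. 174. 175. 173. 174. 176. 179. 174. 165. 159. 162. 165. 171. 176. 172. 176. 177. 171. 167. 158. 145. 158. 159. 143. 131. 128. 125. 121. 109. 101.  94.  89.  87.
  92. 141.]
4 [200. 200. 199. 198. 184. 148. 114.  98.  94.  93.  92.  90.  79.  71. 105. 142. 155. 158. 158. 157. 157. 158. 158. 157. 157. 158. 162. 167. 170. 172. 173. 174. 174. 171. 172. 173. 173. 173. 172.
 171. 170. 169. 170. 171. 171. 172. 172. 171. 168. 168. 169. 171. 171. 166. 160. 161. 169. 174. 172. 177. 179. 177. 176. 171. 158. 144. 147. 155. 141. 130. 117. 109. 107. 109. 105. 100.  95.  90.
  89. 108.]
viewdir at seat [ 37. -51. -77.]
```

The measured positions agree with a seated scale:
- **Side pins:** the -y edge is at -25.0 mm and the pins are centred at about -29 mm.
- **Parallelism:** the long rails lie along the seat axis.
- **End pin:** the trailing rail's inner edge is within about 0.5 mm of home.

I'm handing the job in.

```bash
python3 -c "
from cell import r
o=r.observe();print(o['time_s'],o['ft_force'],o['opening']);print(r.close_job())"
```

```text
15.2 [0.06420294 0.58821221 0.00631162] 0.7668217229849368
the job is handed in; nothing more can be done
None
```

I loaded the framed glass scale on the carriage, released it and handed the job in at 15.2 s of the 48 s allowed. No verdict came back, so success rests on my own checks.

**What was done:** I gripped the scale across its middle, lifted it from the case and laid it on the pads. I brought it against the side pins at about 5 N, then slid it towards +x under the clips. The push peaked at about 13 N and eased to 6 N as the clips rode the rail. It fell to about 3 N where they should snap down. The scale stopped about 12.5 mm past that peak, and I pressed it home with about 15 N in total, roughly 9–11 N of that on the end pin by my estimate. Then I relaxed, opened the jaws and drew back.

**Last checks (images after release):**
- **Side pins:** the -y edge is at -25.0 mm and the pins are centred at about -29 mm, so it is touching within about 1 mm.
- **Parallelism:** the long rails are parallel to the seat within about 0.3° in the top view. The coarser side view hinted at up to 1°, close to the 0.02 rad (1.15°) limit; I took that as pixel noise.
- **End pin:** the trailing rail's inner edge is within about 0.5 mm of home.
- **Neighbours:** the carrying path was planned to clear the other bench things and no contact force showed, but I did not re-measure where they stand.

**Disagreement and limits:** the camera and the arm's readings differed by about 3 mm, so I relied on felt contact for the final fit. The clip angles could not be read directly; that they snapped down is inferred from the force drop and the home position.

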